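# Hold a spring-nosed coating probe square on the ringed spot

### The job

Lift the coating probe out of its stand and set its sprung nose down gently inside the ring printed on the sloping test plate (not on the cross or the square), with the probe square to the plate, pressing just enough that the nose is pushed about half way into its sleeve. Keep holding it there, still, with the gripper: the program finishes while holding the probe on the spot. Never push on the plate or its stage with more than 10 N, do not change the plate's tilt, and leave everything else where it stands.

Things in the scene. Friction and masses are not known exactly. Their poses are not given: they have to be found in the camera images.
- probe: Loose hand probe, 0.1 kg, round about its z axis, which points from nose to cap. Origin on the axis at the sleeve's lower end. Up from there: steel sleeve 18 mm diameter, 0 to 45 mm; white barrel 28 mm diameter, 45 to 120 mm; black cap 22 mm to 125 mm. A thin sprung nose sticks out 14 mm below. It starts upright, hung in the stand by the barrel's lower shoulder, origin 30 mm above the worktop.
- nose (a joint): How far the nose is pushed into the sleeve, m: 0 = free (sticks out 14 mm), 0.012 = fully in against a hard stop (2 mm left out). The spring pushes back with 0.6 N at 0 rising by 0.3 N per mm to 4.2 N at 12 mm. Half way is 0.006.
- nose_end (a point): The flat end of the probe's nose (6 mm diameter), on the probe's axis; moves with the nose. Axes as the probe's.
- probe_stand: Fixed block 56 x 56 mm, 75 mm high, on a 90 x 90 x 8 mm foot, with a 22 mm upright hole through its middle; origin under its centre on the work surface. The probe lifts straight up out of it; the lift needed to clear it is 60 mm.
- stage: Fixed tilting stage, origin under its centre on the worktop: base 130 x 150 x 12 mm, two cheeks at y = +-66 mm, 70 mm high, with black knobs (162 mm over all in y). Its white-faced plate, 104 mm (x) by 116 mm (y), turns about the stage's y axis 55 mm above the worktop and is clamped stiffly at a slope of 9 to 25 degrees, low side to the stage's -x (roughly towards the robot).
- ring_mark (a point): Centre of the black ring (20 mm inside diameter) printed on the plate's upper face. z is the face's outward normal; x and y run along the plate, x uphill. From the plate's middle the ring is 10 mm to +x and 30 mm to -y: seen from the robot the mark furthest right. A cross is near the middle, a 20 mm square outline at +y (left).
- petri_dish: Bystander: round covered dish 63 mm diameter, 14 mm high; origin under its centre.
- timer: Bystander: small desk timer 38 x 62 x 58 mm; origin under its centre.
- beaker: Bystander: small glass beaker 50 x 44 mm, 56 mm high; origin under its centre.
- amber_bottle: Bystander: amber bottle 54 mm diameter, 131 mm high; origin under its centre.
- notebook: Bystander: notebook lying flat, 210 x 152 x 16 mm; origin under its centre.
- pipette: Bystander: pipette lying flat, 52 x 254 x 27 mm; origin under its centre.
Mind the look-alikes: they are no part of the job. There is more than one size of the stage; the job needs the larger. Leave any orange look-alike of the probe alone.

How it is judged:
By the outcome, as a careful person would: the job done as asked, in the order asked, and still so for the second after the job is handed in, while the arm keeps its last pose, push and grip.
It also fails if it takes over 40 s, if anything falls off the work surface, if the arm or the gripper's body presses on something with over 40 N, if the wrist force passes 120 N, or if a joint passes its speed limit or range.

### The arm

A 7-joint arm with a two-finger parallel gripper is mounted at the origin on a cart in front of the work surface, level with it; the furniture and walls round the work are solid. World frame = base frame: x ahead of the robot, y to its left, z up, the work surface at z = 0. Lengths are in m, angles in rad, forces in N, time in s.
With the tool pointing down it reaches from about 0.425 to 0.925 m from the base axis. Payload 6.8 kg.
Tool frame: the origin (TCP) lies between the finger pads; the fingertips stand ahead of it and the grasp point (between the pads) lies 5 mm behind it (ctrl.tcp_to_tips is the x of the fingertips in the tool frame, in m); x points along the fingers, y is the direction in which the jaws open and shut, and the axes are right-handed (so a half turn about x gives the same grasp; the last joint's range is limited). The gripper opens to 88 mm and grips with 3 to 60 N. Pads are 20 mm wide; open, the fingers measure 115 mm over their backs; the gripper's body (75 mm by 178 mm) begins 61 mm behind the grasp point.
Start: joints at [1.088, 0.477, 0.022, 1.555, -0.011, 1.109, -0.083], TCP at [0.247, -0.628, 0.206] pointing down, gripper open.
Joint ranges: [-2.96, 2.96], [-0.34, 2.1], [-1.41, 1.46], [0.24, 2.44], [-1.37, 4.51], [0.17, 1.92], [-2.96, 2.96]. Speed limits (rad/s): [2.39, 2.39, 3.14, 3.14, 3.14, 3.14, 3.14].

### API

Orientations are given as a unit quaternion [x, y, z, w].
In Python, from rig import ctrl gives the robot as it stands.
- The arm moves only by the tool play_rows, never from a script. Its argument "deltas" is a list of rows, each a list of 7 numbers: the closure, from 0 (fully open) to 1 (shut), then the shift along the tool's x, y, z in units of 40 mm (1.0 is 40 mm), then the turn, a rotation vector about the tool's x, y, z in units of 5 degrees (1.0 is 5 degrees). A call has 1 to 12 rows; each row shifts and turns the pose as measured when the row begins, along the tool's axes as they then stand; what a row does not reach is not made up. A row lasts 1/8 s, in which the tool goes at most 62.5 mm and 10.7 degrees, less where a joint would pass 70% of its speed; a pose out of reach is approached as far as the arm can. A call is refused whole if a number of a shift passes 1 or a number of a turn 1, either way. A call with a gripper value outside its range is refused whole. The fingers move at their own pace and stop on an object; the grip force is fixed at half the most. Time passes only in rows, so rows that do not move let the fingers close. It gives the time, the measured TCP pose, the force and the opening at its end, in the units of the state.
- ctrl.observe(): the state, without advancing time (a new reading comes with each control period).
- ctrl.grab_frame(name): name is "scene" or "side" or "wrist"; returns (picture, depth): 400x640x3 uint8, red, green, blue; 400x640 float32, m along the optical axis (not along the pixel's ray), 0 where there is no reading.
- ctrl.calibration(name): a dict with "vfov" (degrees; the focal length in pixels is half the picture's height over the tangent of half this angle, whatever the lens; pixels are square), "cx", "cy" (the principal point, pixels), "dist_coeffs" ([k1, k2, p1, p2, k3] as OpenCV has them; the pictures are not rectified), "extrinsics" (4x4, takes a point from camera to world coordinates). Camera axes: x right, y up, looking along -z (the intrinsics and any distortion apply to the point x, -y, -z); pixel columns grow to the right and rows downward; lengths in m; the calibration is good to about 2 mm. A picture is of the moment at which its call begins: read the wrist's pose just before it. calibration takes no time and is no camera call; for the wrist camera it gives the pose at the moment of the call.
- ctrl.close_job(): hands the job in, once; it reports no verdict.
The state is a dict: "time": time; "joint_positions": joint angles; "dq": joint speeds; "effort": joint torques, N m; "tool_pos": TCP position; "tcp_rot": TCP orientation; "ft_force": force on the tool from outside, world axes, zero at the start; "ft_torque": the same for the moment, N m; "gripper_width": finger opening in m.
Only numpy, scipy, OpenCV 4.12 (cv2) and the standard library are available. Lean on these libraries where they do the work, as an engineer would, in place of code of your own. Each camera call takes 0.05 s, during which the arm holds its last target. There are 200 camera calls.

## Working session

There is one attempt and no reset: what is moved stays moved. The work goes in short steps, Python scripts to look and compute and a tool call to move; the robot and the scene stay as the last step left them, time stands still between calls to the robot, and variables do not carry over. Pictures are saved under pics/ and viewed, about 8 in all and at most 12, crops included, and the job is handed in when it is done.

Besides the shell and the picture viewer there is one more tool, called after "Request:" in YAML: its name, and indented under it one key for each argument. play_rows: Moves the arm, as the interface text tells. Its arguments: {"type":"object","properties":{"deltas":{"type":"array"}},"required":["deltas"]}

```bash
ls; mkdir -p pics; cat > h.py <<'E'
import numpy as np, cv2
from scipy.spatial.transform import Rotation as R
from rig import ctrl
def K(c):
    f=200/np.tan(np.radians(c['vfov'])/2); return np.array([[f,0,c['cx']],[0,f,c['cy']],[0,0,1.]])
def grab(n,fn=None):
    c=ctrl.calibration(n); im,d=ctrl.grab_frame(n)
    np.savez(f'{n}.npz',im=im,d=d,K=K(c),dist=np.array(c['dist_coeffs'],float),E=np.array(c['extrinsics']))
    if fn: cv2.imwrite(fn,im[:,:,::-1])
def load(n): return np.load(f'{n}.npz')
def cloud(s):
    h,w=s['d'].shape; v,u=np.mgrid[:h,:w].astype(float)
    p=cv2.undistortPoints(np.stack([u.ravel(),v.ravel()],1)[:,None],s['K'],s['dist'])[:,0].reshape(h,w,2)
    d=s['d']; P=np.stack([p[...,0]*d,-p[...,1]*d,-d],-1)
    W=P@s['E'][:3,:3].T+s['E'][:3,3]; W[d<=0]=np.nan; return W
def proj(s,p):
    Ei=np.linalg.inv(s['E']); q=np.atleast_2d(p)@Ei[:3,:3].T+Ei[:3,3]; q=q*[1,-1,-1]
    return cv2.projectPoints(q,np.zeros(3),np.zeros(3),s['K'],s['dist'])[0][:,0]
E
python3 - <<'E'
from h import *
print(ctrl.observe(),ctrl.tcp_to_tips)
for n in('scene','side','wrist'): grab(n)
ims=[load(n)['im'] for n in('scene','side')]
cv2.imwrite('pics/a.png',ims[0][:,:,::-1]);cv2.imwrite('pics/b.png',ims[1][:,:,::-1])
E
```

```text
pics
{'time': 0.0, 'joint_positions': array([ 1.0878711 ,  0.47777696,  0.02233604,  1.55640541, -0.01148964,
        1.10924916, -0.08310875]), 'dq': array([ 0.00039865, -0.00092825,  0.00041396, -0.00075643, -0.00036744,
       -0.00182662,  0.0003663 ]), 'effort': array([ 9.50061331e-04, -5.82856500e+01,  1.53465472e+00, -2.72609121e+01,
       -5.43233450e-02,  1.69676752e-02,  1.67285189e-04]), 'tool_pos': array([ 0.24689311, -0.6275899 ,  0.2055166 ]), 'tcp_rot': array([-0.69456484, -0.13233732,  0.69488197, -0.13116997]), 'ft_force': array([-0.69773348, -1.00310802,  1.24763505]), 'ft_torque': array([ 0.01903658, -0.06239124, -0.04305536]), 'gripper_width': 0.08835318211277615} 0.014
```

View pics/a.png

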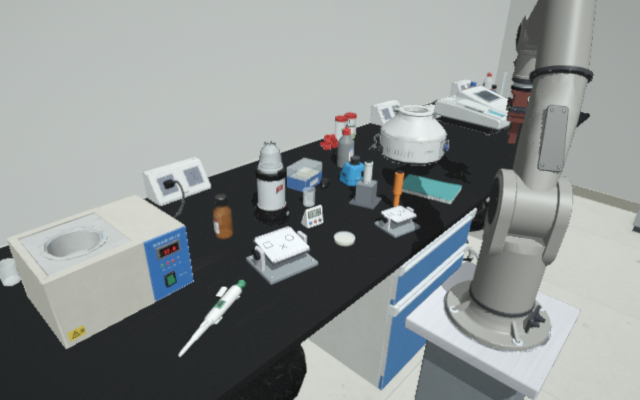

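View pics/b.png

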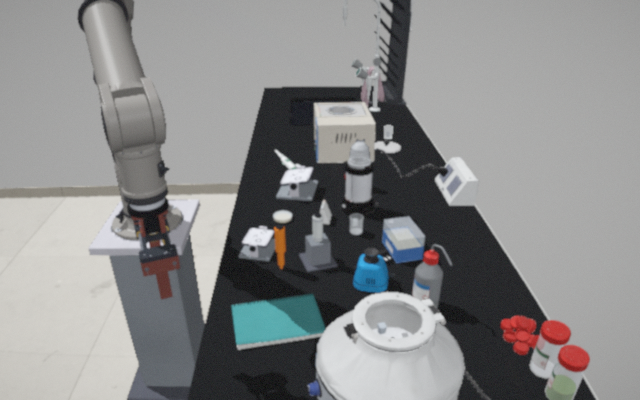

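Scene view: the larger stage is at (282,252) and the smaller at (398,221). The white probe stands in its grey stand at (367,185), and the orange look-alike is at (398,188). The bottle is at (223,215), timer (314,216), dish (344,239), beaker (309,197) and pipette (213,315). I'll measure these and confirm with a crop.

```bash
python3 - <<'E'
from h import *
s=load('scene'); W=cloud(s); 
def box(n,u0,u1,v0,v1,zmin=.01):
    p=W[v0:v1,u0:u1].reshape(-1,3); p=p[np.isfinite(p).all(1)]; p=p[p[:,2]>zmin]
    print(n,len(p),np.percentile(p,3,axis=0).round(3),np.percentile(p,97,axis=0).round(3),np.median(p,0).round(3))
box('bigplate',258,305,230,258,.03); box('bigstage',246,318,226,280); box('small',376,420,204,236)
box('probe',362,374,160,180,.07); box('stand',354,382,178,210); box('orange',392,404,170,206)
box('dish',333,356,231,246,.005); box('timer',302,326,205,228); box('beaker',302,316,186,208); box('bottle',212,234,194,240)
box('bluebottle',340,364,156,186);box('notebook',405,460,178,198,.005)
im=s['im'][150:290,235:435]; a=cv2.resize(im,None,fx=4,fy=4,interpolation=cv2.INTER_CUBIC)
cv2.imwrite('pics/c.png',a[:,:,::-1])
E
```

```text
bigplate 1195 [0.454 0.15  0.053] [0.551 0.279 0.074] [0.502 0.214 0.065]
bigstage 2393 [0.444 0.148 0.011] [0.554 0.285 0.074] [0.489 0.226 0.058]
small 714 [ 0.346 -0.227  0.01 ] [ 0.434 -0.124  0.052] [ 0.384 -0.169  0.047]
probe 167 [ 0.551 -0.262  0.077] [ 0.597 -0.229  0.154] [ 0.559 -0.236  0.124]
stand 559 [ 0.53  -0.322  0.01 ] [ 0.668 -0.211  0.089] [ 0.554 -0.227  0.047]
orange 269 [ 0.446 -0.414  0.013] [ 0.516 -0.26   0.138] [ 0.456 -0.269  0.088]
dish 248 [ 0.426 -0.023  0.006] [0.482 0.035 0.018] [0.453 0.008 0.015]
timer 302 [ 0.577 -0.031  0.012] [0.606 0.027 0.059] [0.585 0.004 0.035]
beaker 226 [ 0.67  -0.154  0.012] [ 0.774 -0.069  0.059] [ 0.685 -0.084  0.041]
bottle 683 [0.708 0.218 0.014] [0.744 0.26  0.132] [0.719 0.244 0.072]
bluebottle 628 [ 0.575 -0.435  0.014] [ 0.822 -0.222  0.098] [ 0.69  -0.325  0.053]
notebook 835 [ 0.362 -0.573  0.007] [ 0.541 -0.425  0.015] [ 0.446 -0.5    0.011]
```

View pics/c.png

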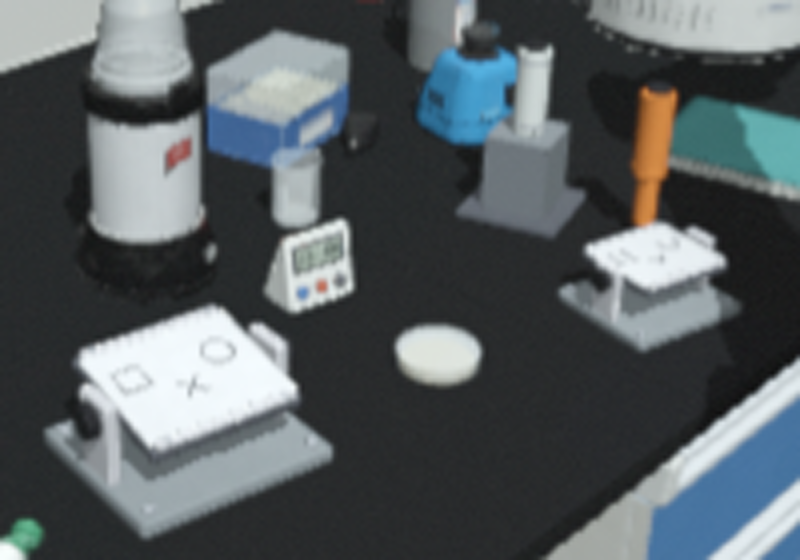

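The crop agrees: the white-barrelled probe in its grey stand is the tool, and the left, larger stage has its ring at crop (218,349). Now plan the approach.

```bash
cat >> h.py <<'E'
def goto(pos,Rt,o=None):
    "total shift in tool units (current axes) and rotvec in 5deg units"
    o=o or ctrl.observe(); Rc=R.from_quat(o['tcp_rot'])
    sh=Rc.inv().apply(np.array(pos)-o['tool_pos'])/.04
    rv=(Rc.inv()*Rt).as_rotvec(degrees=True)/5
    print('shift',sh.round(3),'turn',rv.round(3)); return sh,rv
def tool(down,jaw):
    x=np.array(down,float);x/=np.linalg.norm(x); y=np.array(jaw,float); y-=x*(x@y); y/=np.linalg.norm(y)
    return R.from_matrix(np.stack([x,y,np.cross(x,y)],1))
E
python3 - <<'E'
from h import *
o=ctrl.observe(); print(R.from_quat(o['tcp_rot']).as_matrix().round(3))
c=ctrl.calibration('wrist'); E=np.array(c['extrinsics']); Rc=R.from_quat(o['tcp_rot'])
print('cam in tool',Rc.inv().apply(E[:3,3]-o['tool_pos']).round(3),Rc.inv().apply(-E[:3,2]).round(3),c['vfov'])
goto([.54,-.27,.30],R.from_quat(o['tcp_rot']))
for j in([0,1,0],[0,-1,0]): goto([.566,-.238,.30],tool([0,0,-1],j))
W=np.concatenate([cloud(load(n)).reshape(-1,3) for n in('scene','side')])
m=(W[:,0]>.1)&(W[:,0]<.8)&(W[:,1]>-.9)&(W[:,1]<-.1)&(W[:,2]>.105)
H=np.unique((W[m]/.05).round().astype(int)[:,:2],axis=0)*.05
for h in H: 
    k=m&(abs(W[:,:2]-h)<.025).all(1); 
    if k.sum()>5: print(h.round(2),W[k,2].max().round(2),end=';')
E
```

```text
[[-0.001  0.366 -0.931]
 [ 0.001 -0.931 -0.366]
 [-1.    -0.001  0.   ]]
cam in tool [-0.177  0.001 -0.076] [ 0.961 -0.     0.278] 60.66540707111565
shift [ -2.35   -5.643 -10.092] turn [0. 0. 0.]
shift [ -2.349  -6.15  -10.99 ] turn [-3.1705e+01 -2.1000e-02  5.0000e-03]
shift [ -2.349  -6.15  -10.99 ] turn [4.295e+00 4.000e-03 1.500e-02]
[ 0.1  -0.45] 0.72;[ 0.1 -0.4] 0.74;[ 0.1  -0.25] 0.73;[ 0.1 -0.2] 0.68;[ 0.1  -0.15] 0.66;[ 0.15 -0.55] 0.66;[ 0.15 -0.5 ] 0.69;[ 0.15 -0.45] 0.72;[ 0.15 -0.4 ] 0.74;[ 0.15 -0.35] 0.74;[ 0.15 -0.25] 0.73;[ 0.15 -0.2 ] 0.69;[ 0.2 -0.7] 0.59;[ 0.2  -0.65] 0.62;[ 0.2 -0.6] 0.64;[ 0.2  -0.55] 0.66;[ 0.2 -0.5] 0.69;[ 0.2  -0.45] 0.7;[ 0.2 -0.4] 0.7;[ 0.25 -0.7 ] 0.59;[ 0.25 -0.65] 0.6;[ 0.25 -0.6 ] 0.63;[ 0.25 -0.55] 0.65;[ 0.25 -0.5 ] 0.65;[ 0.3 -0.7] 0.35;[ 0.3  -0.65] 0.6;[ 0.3 -0.6] 0.62;[ 0.45 -0.3 ] 0.14;[ 0.45 -0.25] 0.14;[ 0.5 -0.3] 0.13;[ 0.55 -0.8 ] 0.15;[ 0.55 -0.75] 0.16;[ 0.55 -0.7 ] 0.16;[ 0.55 -0.65] 0.15;[ 0.55 -0.25] 0.16;[ 0.6  -0.85] 0.16;[ 0.6 -0.8] 0.22;[ 0.6  -0.75] 0.22;[ 0.6 -0.7] 0.22;[ 0.6  -0.65] 0.18;[ 0.6 -0.6] 0.14;[ 0.6  -0.25] 0.15;[ 0.65 -0.85] 0.18;[ 0.65 -0.8 ] 0.22;[ 0.65 -0.75] 0.22;[ 0.65 -0.7 ] 0.22;[ 0.65 -0.65] 0.22;[ 0.65 -0.6 ] 0.15;[ 0.7  -0.85] 0.18;[ 0.7 -0.8] 0.22;[ 0.7  -0.75] 0.22;[ 0.7 -0.7] 0.22;[ 0.7  -0.65] 0.22;[ 0.7 -0.6] 0.16;[ 0.75 -0.85] 0.17;[ 0.75 -0.8 ] 0.22;[ 0.75 -0.75] 0.22;[ 0.75 -0.7 ] 0.22;[ 0.75 -0.65] 0.2;[ 0.75 -0.6 ] 0.14;[ 0.8  -0.85] 0.14;[ 0.8 -0.8] 0.17;[ 0.8  -0.75] 0.22;[ 0.8 -0.7] 0.18;[ 0.8  -0.65] 0.16;[ 0.8  -0.45] 0.11;
```

Request:
play_rows:
  deltas:
    - [0, -0.3, -0.5, -0.9, 0, 0, 0]
    - [0, -0.3, -0.5, -0.9, 0, 0, 0]
    - [0, -0.3, -0.5, -0.9, 0, 0, 0]
    - [0, -0.3, -0.5, -0.9, 0, 0, 0]
    - [0, -0.3, -0.5, -0.9, 0, 0, 0]
    - [0, -0.3, -0.5, -0.9, 0, 0, 0]
    - [0, -0.2, -0.5, -0.9, 0, 0, 0]
    - [0, -0.2, -0.5, -0.9, 0, 0, 0]
    - [0, -0.2, -0.5, -0.9, 0, 0, 0]
    - [0, -0.1, -0.5, -0.9, 0, 0, 0]
    - [0, 0, -0.5, -0.9, 0, 0, 0]
    - [0, 0, -0.3, -0.4, 0, 0, 0]

```text
time: 1.65
tool_pos: [0.552, -0.2502, 0.305]
tcp_rot: [-0.693, -0.132, 0.697, -0.128]
ft_force: [0.2, 0.0, 0.6]
gripper_width: 0.0881
```

Request:
play_rows:
  deltas:
    - [0, 0, 0, 0, 1, 0, 0]
    - [0, 0, 0, 0, 1, 0, 0]
    - [0, 0, 0, 0, 1, 0, 0]
    - [0, 0, 0, 0, 1, 0, 0]
    - [0, 0, 0, 0, 0.3, 0, 0]
    - [0, 0, 0, 0, 0, 0, 0]

```text
time: 2.4
tool_pos: [0.5524, -0.2464, 0.3029]
tcp_rot: [-0.704, 0.001, 0.71, 0.006]
ft_force: [-1.1, -1.1, -0.0]
gripper_width: 0.0879
```

```bash
python3 - <<'E'
from h import *
o=ctrl.observe(); grab('wrist','pics/d.png'); print(o['time'],o['tool_pos'],R.from_quat(o['tcp_rot']).as_matrix().round(3),o['ft_force'])
goto([.566,-.238,.30],tool([0,0,-1],[0,-1,0]))
s=load('wrist'); W=cloud(s)
for z0,z1 in((.06,.1),(.11,.148),(.149,.17)):
    p=W[(W[...,2]>z0)&(W[...,2]<z1)]; print(z0,len(p),p.min(0).round(3),p.max(0).round(3)) if len(p) else 0
print(proj(s,[.566,-.238,.155]))
E
```

```text
2.4 [ 0.5524375  -0.24643748  0.30285019] [[-0.01  -0.01  -1.   ]
 [ 0.008 -1.     0.01 ]
 [-1.    -0.008  0.01 ]] [-1.09104422 -1.11710749 -0.04141006]
shift [ 0.069 -0.215 -0.337] turn [-0.117  0.11   0.091]
0.06 11492 [ 0.463 -0.662  0.06 ] [0.743 0.184 0.1  ]
0.11 2586 [ 0.45  -0.602  0.11 ] [0.731 0.08  0.148]
0.149 1799 [ 0.555 -0.258  0.149] [0.722 0.049 0.17 ]
[[300.79681671 165.05128712]]
```

View pics/d.png

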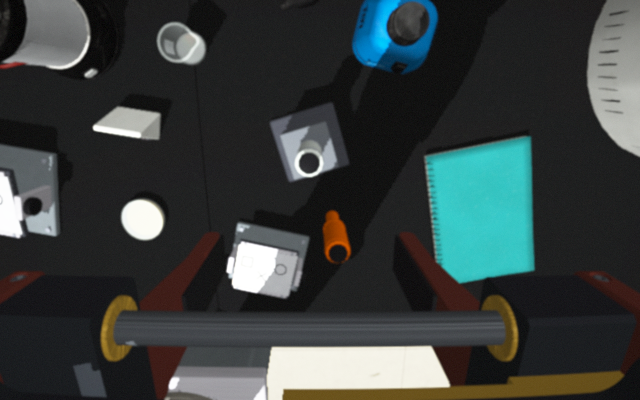

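Wrist view: the probe's black cap is at (309,162) in its stand, with the orange look-alike at (338,240) and the small stage at (268,262). I'll fit the cap for the exact axis.

```bash
cat >> h.py <<'E'
def onplane(s,uv,z):
    p=cv2.undistortPoints(np.array(uv,float).reshape(-1,1,2),s['K'],s['dist'])[:,0]
    d=np.c_[p[:,0],-p[:,1],-np.ones(len(p))]@s['E'][:3,:3].T; c=s['E'][:3,3]
    return c+d*((z-c[2])/d[:,2])[:,None]
E
python3 - <<'E'
from h import *
s=load('wrist'); W=cloud(s); sub=(slice(145,182),slice(292,328))
g=cv2.cvtColor(s['im'],cv2.COLOR_RGB2GRAY)
Z=W[...,2]; p=W[sub][Z[sub]>.13]; print(np.nanmedian(p,0),len(p),np.nanmax(p[:,2]))
m=np.zeros_like(g); m[sub]=(g[sub]<70); n,l,st,ce=cv2.connectedComponentsWithStats(m); 
i=l[162,309]; print(st[i],ce[i]); print('cap',onplane(s,ce[i],.155))
goto([*onplane(s,ce[i],.155)[0][:2],.25],tool([0,0,-1],[0,-1,0]))
E
```

```text
[ 0.56968369 -0.24500696  0.15274067] 673 0.155569181907871
[300 154  19  19 284] [308.82042254 162.63028169]
cap [[ 0.56830032 -0.24575441  0.155     ]]
shift [ 1.317 -0.012 -0.409] turn [-0.117  0.11   0.091]
```

Request:
play_rows:
  deltas:
    - [0, 0.3, 0, -0.4, -0.12, 0.1, 0.1]
    - [0, 0.7, 0, 0, 0, 0, 0]
    - [0, 0.7, 0, 0, 0, 0, 0]
    - [0, 0.5, 0, 0, 0, 0, 0]
    - [0, 0, 0, 0, 0, 0, 0]

```text
time: 3.08
tool_pos: [0.5722, -0.2453, 0.2087]
tcp_rot: [0.707, 0.002, -0.707, 0.003]
ft_force: [-0.6, 0.4, 0.8]
gripper_width: 0.0878
```

```bash
python3 - <<'E'
from h import *
goto([.5683,-.2457,.10],tool([0,0,-1],[0,-1,0]))
E
```

```text
shift [2.719 0.006 0.1  ] turn [ 0.089 -0.01  -0.012]
```

Request:
play_rows:
  deltas:
    - [0, 0.7, 0, 0.1, 0.1, 0, 0]
    - [0, 0.7, 0, 0, 0, 0, 0]
    - [0, 0.7, 0, 0, 0, 0, 0]
    - [0, 0.5, 0, 0, 0, 0, 0]
    - [0, 0.1, 0, 0, 0, 0, 0]
    - [0, 0, 0, 0, 0, 0, 0]

```text
time: 3.82
tool_pos: [0.5753, -0.2457, 0.102]
tcp_rot: [0.711, 0.0, -0.703, 0.002]
ft_force: [0.2, 0.7, 0.4]
gripper_width: 0.0876
```

```bash
python3 - <<'E'
from h import *
goto([.5683,-.2457,.10],tool([0,0,-1],[0,-1,0]))
E
```

```text
shift [ 0.048 -0.     0.176] turn [ 0.04  -0.122 -0.04 ]
```

Request:
play_rows:
  deltas:
    - [0, 0.05, 0, 0.18, 0, -0.12, -0.04]
    - [0, 0, 0, 0, 0, 0, 0]

```text
time: 4.08
tool_pos: [0.5689, -0.2461, 0.1017]
tcp_rot: [0.708, 0.001, -0.706, 0.002]
ft_force: [0.1, 0.1, 0.0]
gripper_width: 0.0879
```

```bash
python3 - <<'E'
from h import *
goto([.5683,-.2457,.10],tool([0,0,-1],[0,-1,0]))
E
```

```text
shift [ 0.043 -0.011  0.016] turn [ 0.041 -0.026 -0.009]
```

Good. Close the gripper.

Request:
play_rows:
  deltas:
    - [1, 0, 0, 0, 0, 0, 0]
    - [1, 0, 0, 0, 0, 0, 0]
    - [1, 0, 0, 0, 0, 0, 0]
    - [1, 0, 0, 0, 0, 0, 0]
    - [1, 0, 0, 0, 0, 0, 0]
    - [1, 0, 0, 0, 0, 0, 0]
    - [1, 0, 0, 0, 0, 0, 0]

```text
time: 4.95
tool_pos: [0.5695, -0.2463, 0.1027]
tcp_rot: [0.708, 0.001, -0.706, 0.002]
ft_force: [0.1, -0.0, -0.4]
gripper_width: 0.0276
```

Request:
play_rows:
  deltas:
    - [1, -0.2, 0, 0, 0, 0, 0]
    - [1, -0.4, 0, 0, 0, 0, 0]
    - [1, -0.4, 0, 0, 0, 0, 0]
    - [1, -0.4, 0, 0, 0, 0, 0]
    - [1, -0.4, 0, 0, 0, 0, 0]
    - [1, -0.5, 0, 0, 0, 0, 0]
    - [1, -0.6, 0, 0, 0, 0, 0]
    - [1, -0.6, 0, 0, 0, 0, 0]

```text
time: 5.95
tool_pos: [0.5681, -0.2459, 0.2516]
tcp_rot: [0.708, 0.001, -0.706, 0.002]
ft_force: [-0.4, -0.0, -0.9]
gripper_width: 0.0274
```

```bash
python3 - <<'E'
from h import *
o=ctrl.observe(); print(o['gripper_width'],o['ft_force']); goto([.5683,-.2457,.25],tool([0,0,-1],[0,-1,0]))
s=load('scene'); W=cloud(s)
# plate fit
p=W[232:256,262:302].reshape(-1,3); p=p[np.isfinite(p).all(1)]; p=p[(p[:,2]>.03)]
c=p.mean(0); 
for _ in range(4):
    n=np.linalg.svd(p-c)[2][2]; n*=np.sign(n[2]); r=(p-c)@n; k=abs(r)<.004; p=p[k]; c=p.mean(0)
print(len(p),n,np.degrees(np.arccos(n[2])),'yaw',np.degrees(np.arctan2(-n[1],-n[0])),c, r[k].std())
E
```

```text
0.027369960068592106 [-0.3952164  -0.00910951 -0.88639705]
shift [ 0.041 -0.004 -0.006] turn [ 0.042 -0.035 -0.013]
896 [-0.18415617  0.03206018  0.98237399] 10.773446253191263 yaw -9.875779750665803 [0.50252471 0.21156511 0.06505714] 0.0014242102402538556
```

Gripped (27.4 mm opening, lifted 150 mm). Carry it over to the plate.

Request:
play_rows:
  deltas:
    - [1, -0.2, -0.4, 0.1, 0, 0, 0]
    - [1, -0.2, -0.8, 0.2, 0, 0, 0]
    - [1, -0.2, -0.9, 0.2, 0, 0, 0]
    - [1, -0.2, -0.9, 0.3, 0, 0, 0]
    - [1, -0.2, -1, 0.3, 0, 0, 0]
    - [1, 0, -1, 0.3, 0, 0, 0]
    - [1, 0, -1, 0.3, 0, 0, 0]
    - [1, 0, -1, 0.3, 0, 0, 0]
    - [1, 0, -1, 0.3, 0, 0, 0]
    - [1, 0, -1, 0.2, 0, 0, 0]
    - [1, 0, -0.8, 0.1, 0, 0, 0]
    - [1, 0, -0.4, 0, 0, 0, 0]

```text
time: 7.45
tool_pos: [0.4469, 0.1839, 0.2917]
tcp_rot: [0.707, 0.003, -0.707, 0.006]
ft_force: [0.9, -0.9, -0.8]
gripper_width: 0.0274
```

Request:
play_rows:
  deltas:
    - [1, 0, 0, 0, 0, 0, 0]
    - [1, 0, 0, 0, 0, 0, 0]

```text
time: 7.7
tool_pos: [0.4448, 0.1849, 0.2912]
tcp_rot: [-0.707, -0.004, 0.707, -0.007]
ft_force: [0.4, 0.1, -1.7]
gripper_width: 0.0274
```

```bash
python3 - <<'E'
from h import *
o=ctrl.observe(); grab('wrist','pics/e.png'); print(o['time'],o['tool_pos'],o['dq'].round(4)); goto([.46,.17,.29],tool([0,0,-1],[0,-1,0]),o)
E
```

```text
7.7 [0.44481081 0.18494574 0.29116522] [-0.0066 -0.002  -0.0065  0.0069 -0.0015  0.0004 -0.0032]
shift [ 0.03   0.38  -0.373] turn [ 0.191  0.01  -0.049]
```

View pics/e.png

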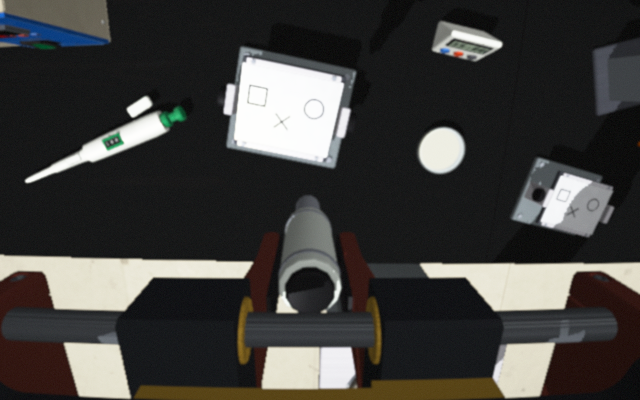

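Wrist view: large plate at (287,107) with ring (314,109), cross (282,121) and square (257,96). The held probe's sleeve points to (307,200). Fit plate plane, ring, and held-probe axis.

```bash
python3 - <<'E'
from h import *
s=load('wrist'); W=cloud(s); g=cv2.cvtColor(s['im'],cv2.COLOR_RGB2GRAY)
poly=np.array([[244,62],[342,78],[328,150],[240,138]]); m=cv2.fillPoly(np.zeros_like(g),[poly],1)
p=W[m>0]; p=p[np.isfinite(p).all(1)]; c=np.median(p,0)
for _ in range(5):
    n=np.linalg.svd(p-c,full_matrices=False)[2][2]; n*=np.sign(n[2]); r=(p-c)@n; p=p[abs(r)<.004]; c=p.mean(0)
print(len(p),'n',n.round(4),'slope',np.degrees(np.arccos(n[2])),'yaw',np.degrees(np.arctan2(-n[1],-n[0])),'c',c,r.std())
def hit(uv):
    q=cv2.undistortPoints(np.array(uv,float).reshape(-1,1,2),s['K'],s['dist'])[:,0]
    d=np.c_[q[:,0],-q[:,1],-np.ones(len(q))]@s['E'][:3,:3].T; o=s['E'][:3,3]
    return o+d*(((c-o)@n)/(d@n))[:,None]
for nm,(u,v),R_ in(('ring',(314,109),14),('square',(257,96),14),('cross',(282,121),11)):
    y,x=np.mgrid[v-R_:v+R_+1,u-R_:u+R_+1]; k=(g[v-R_:v+R_+1,u-R_:u+R_+1]<150)&(np.hypot(x-u,y-v)<R_)
    uv=np.c_[x[k],y[k]]; P=hit(uv); print(nm,len(uv),uv.mean(0),P.mean(0).round(4),((P.max(0)-P.min(0))).round(4))
    if nm=='ring': el=cv2.fitEllipse(uv.astype(np.float32)); ring=hit(el[0])[0]; print('ellipse',el,ring)
    if nm=='square': sq=P.mean(0)
d=sq-ring; print('yaw from marks(ring->square is +y, slight x)',np.degrees(np.arctan2(-d[0],d[1])),np.linalg.norm(d))
# whole-plate outline
b=((g>190)*m*0+(g>190)).astype(np.uint8); n_,l,st,ce=cv2.connectedComponentsWithStats(b); i=l[115,296]
cn=max(cv2.findContours((l==i).astype(np.uint8),0,1)[0],key=cv2.contourArea); rc=cv2.minAreaRect(cn); print(rc); q=hit(cv2.boxPoints(rc)); print('corners',q.round(4),[np.linalg.norm(q[i]-q[i-1]).round(4) for i in range(4)], 'mid',q.mean(0))
# held probe
o=ctrl.observe(); Rc=R.from_quat(o['tcp_rot']); T=Rc.inv().apply(W.reshape(-1,3)-o['tool_pos']).reshape(W.shape)
M=(abs(T[...,1])<.02)&(abs(T[...,2])<.025)&(T[...,0]>-.06)&(T[...,0]<.1)
for a,b2 in((-.055,-.03),(-.03,-.01),(.0,.02),(.03,.05),(.05,.07),(.074,.095)):
    t=T[M&(T[...,0]>a)&(T[...,0]<b2)]; 
    if len(t)>3: print(a,len(t),'y',t[:,1].min().round(4),t[:,1].max().round(4),'zmin(cam side)',np.percentile(t[:,2],3).round(4),'xmax',t[:,0].max().round(4))
np.savez('plate.npz',n=n,c=c,ring=ring)
E
```

```text
7123 n [-0.1851  0.0324  0.9822] slope 10.828928018151485 yaw -9.939099159104057 c [0.51209634 0.20863473 0.0645569 ] 0.0008206095502583717Traceback (most recent call last):
  File "<stdin>", line 14, in <module>
  File "<stdin>", line 9, in hit
cv2.error: OpenCV(4.12.0) /io/opencv/modules/calib3d/src/undistort.dispatch.cpp:347: error: (-215:Assertion failed) CV_IS_MAT(_src) && CV_IS_MAT(_dst) && (_src->rows == 1 || _src->cols == 1) && (_dst->rows == 1 || _dst->cols == 1) && _src->cols + _src->rows - 1 == _dst->rows + _dst->cols - 1 && (CV_MAT_TYPE(_src->type) == CV_32FC2 || CV_MAT_TYPE(_src->type) == CV_64FC2) && (CV_MAT_TYPE(_dst->type) == CV_32FC2 || CV_MAT_TYPE(_dst->type) == CV_64FC2) in function 'cvUndistortPointsInternal'
```

```bash
cat > plate.py <<'E'
from h import *
def fit(s,poly,marks):
    W=cloud(s); g=cv2.cvtColor(s['im'],cv2.COLOR_RGB2GRAY).astype(int)
    m=cv2.fillPoly(np.zeros(g.shape,np.uint8),[np.array(poly)],1)
    p=W[m>0]; p=p[np.isfinite(p).all(1)]; c=np.median(p,0)
    for _ in range(5):
        n=np.linalg.svd(p-c,full_matrices=False)[2][2]; n*=np.sign(n[2]); r=(p-c)@n; p=p[abs(r)<.004]; c=p.mean(0)
    print('n',n.round(4),'slope',np.degrees(np.arccos(n[2])),'yaw',np.degrees(np.arctan2(-n[1],-n[0])))
    def hit(uv):
        q=cv2.undistortPoints(np.array(uv,float).reshape(-1,1,2),s['K'],s['dist'])[:,0]
        d=np.c_[q[:,0],-q[:,1],-np.ones(len(q))]@s['E'][:3,:3].T; o=s['E'][:3,3]
        return o+d*(((c-o)@n)/(d@n))[:,None]
    out={}
    for nm,(u,v,R_) in marks.items():
        y,x=np.mgrid[v-R_:v+R_+1,u-R_:u+R_+1]; w=g[v-R_:v+R_+1,u-R_:u+R_+1]
        k=(w<np.percentile(w,70)-25)&(np.hypot(x-u,y-v)<=R_); uv=np.c_[x[k],y[k]]
        P=hit(uv); e=cv2.fitEllipse(uv.astype(np.float32)); out[nm]=hit(e[0])[0] if nm=='ring' else P.mean(0)
        print(nm,len(uv),uv.mean(0).round(1),np.round(e[0],1),np.round(e[1],1),out[nm].round(4),'ext',np.ptp(P,0).round(4))
    return n,c,out
E
python3 - <<'E'
from plate import *
s=load('wrist'); W=cloud(s)
n,c,o_=fit(s,[[244,62],[342,78],[328,150],[240,138]],dict(ring=(314,109,14),square=(257,96,14),cross=(282,121,11)))
d=o_['square']-o_['ring']; print('yaw marks',np.degrees(np.arctan2(-d[0],d[1])),np.linalg.norm(d))
o=ctrl.observe(); Rc=R.from_quat(o['tcp_rot']); T=Rc.inv().apply(W.reshape(-1,3)-o['tool_pos']).reshape(W.shape)
M=(abs(T[...,1])<.02)&(abs(T[...,2])<.025)&(T[...,0]>-.06)&(T[...,0]<.1)
for a,b2 in((-.055,-.03),(-.03,-.01),(.0,.02),(.03,.05),(.05,.07),(.074,.095)):
    t=T[M&(T[...,0]>a)&(T[...,0]<b2)]
    if len(t)>3: print(a,len(t),'y',t[:,1].min().round(4),t[:,1].max().round(4),'zmin',np.percentile(t[:,2],3).round(4),'xmax',t[:,0].max().round(4))
yaw=np.radians(-9.9)
Rt=tool(-n,[np.sin(yaw),-np.cos(yaw),0])
goto(o_['ring']+n*.125,Rt,o)
np.savez('plate.npz',n=n,c=c,ring=o_['ring'])
E
```

```text
n [-0.1851  0.0324  0.9822] slope 10.828928018151485 yaw -9.939099159104057
ring 83 [314.1 108.4] [313.6 108.8] [18.9 19.2] [0.5103 0.1794 0.0652] ext [0.0215 0.022  0.0043]
square 108 [257.2  95. ] [257.1  95.4] [20.4 21.6] [0.5246 0.2437 0.0657] ext [0.0229 0.0236 0.0041]
cross 37 [280.8 121.4] [282.1 121.6] [ 9.8 81.9] [0.4953 0.2174 0.0611] ext [0.0161 0.0166 0.0027]
yaw marks -12.51162061295477 0.06587901916051683
-0.055 4669 y -0.02 0.02 zmin -0.0115 xmax -0.03
-0.03 1163 y -0.02 0.0199 zmin -0.0116 xmax -0.0101
0.0 526 y -0.0143 0.0136 zmin -0.0115 xmax 0.0199
0.03 54 y -0.0078 0.0061 zmin -0.0065 xmax 0.0499
0.05 175 y -0.0097 0.0077 zmin -0.0064 xmax 0.0698
shift [ 2.58   0.043 -1.059] turn [2.167 2.166 0.158]
```

Request:
play_rows:
  deltas:
    - [1, 0, 0, 0, 0.7, 0.7, 0.1]
    - [1, 0, 0, 0, 0.8, 0.8, 0]
    - [1, 0, 0, 0, 0.7, 0.7, 0]
    - [1, 0, 0, 0, 0, 0, 0]

```text
time: 8.25
tool_pos: [0.4453, 0.1804, 0.2907]
tcp_rot: [0.77, -0.071, -0.631, -0.061]
ft_force: [-0.7, -0.3, -1.2]
gripper_width: 0.0278
```

```bash
cat > t.py <<'E'
from plate import *
import sys
P=np.load('plate.npz'); n,ring=P['n'],P['ring']; yaw=np.radians(-9.9)
Rt=tool(-n,[np.sin(yaw),-np.cos(yaw),0]); o=ctrl.observe()
h=float(sys.argv[1]); M=Rt.as_matrix(); tgt=ring+n*h-.002*M[:,2]+.001*M[:,1]
goto(tgt,Rt,o); e=o['tool_pos']-tgt
print(o['time'],'F',o['ft_force'].round(2),'Fn',round(o['ft_force']@n,2),'height nose free',round((o['tool_pos']-ring)@n-.0867,4),o['joint_positions'].round(2))
E
python3 t.py .112
```

```text
shift [ 3.045 -0.231 -0.54 ] turn [-0.173 -0.087  0.026]
8.25 F [-0.66 -0.28 -1.18] Fn -1.05 height nose free 0.1469 [-0.14  0.   -0.47  1.99  0.16  1.01 -2.45]
```

Request:
play_rows:
  deltas:
    - [1, 0.1, -0.2, -0.5, -0.17, -0.09, 0]
    - [1, 0.5, 0, 0, 0, 0, 0]
    - [1, 0.7, 0, 0, 0, 0, 0]
    - [1, 0.7, 0, 0, 0, 0, 0]
    - [1, 0.5, 0, 0, 0, 0, 0]
    - [1, 0.3, 0, 0, 0, 0, 0]
    - [1, 0, 0, 0, 0, 0, 0]
    - [1, 0, 0, 0, 0, 0, 0]

```text
time: 9.25
tool_pos: [0.4923, 0.1757, 0.1828]
tcp_rot: [0.766, -0.067, -0.637, -0.056]
ft_force: [0.2, 0.2, -2.0]
gripper_width: 0.0277
```

```bash
python3 t.py .112; python3 - <<'E'
from h import *
grab('wrist','pics/f.png')
s=load('wrist')
P=np.load('plate.npz'); print(proj(s,P['ring']))
grab('scene'); grab('side')
for n in ('scene','side'): print(n,proj(load(n),P['ring']))
E
```

```text
shift [ 0.168 -0.145  0.084] turn [-0.027  0.065 -0.002]
9.25 F [ 0.16  0.18 -1.99] Fn -1.97 height nose free 0.032 [-0.15  0.2  -0.44  2.04  0.29  0.8  -2.52]
[[300.91816072 192.49350166]]
scene [[288.29120569 237.61321725]]
side [[297.7991797  177.94112585]]
```

View pics/f.png

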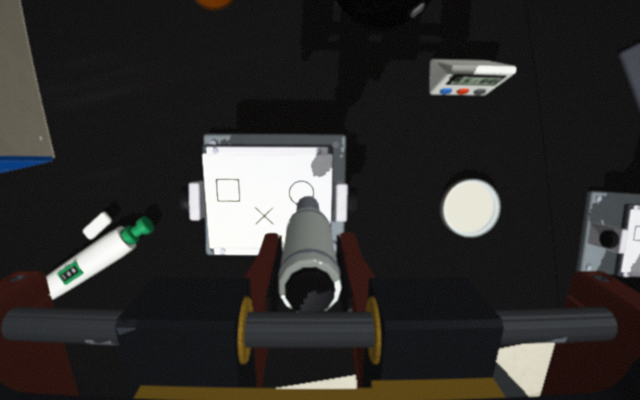

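Wrist view: ring at (301,191), predicted (301,192). The sleeve tip is at (307,205), so it still needs the computed small shift left. I'll correct that and check height bias against the worktop.

Request:
play_rows:
  deltas:
    - [1, 0.17, -0.15, 0.08, 0, 0.07, 0]
    - [1, 0, 0, 0, 0, 0, 0]
    - [1, 0, 0, 0, 0, 0, 0]

```text
time: 9.78
tool_pos: [0.4915, 0.1831, 0.176]
tcp_rot: [0.769, -0.067, -0.634, -0.056]
ft_force: [-0.2, -0.1, -1.1]
gripper_width: 0.0276
```

```bash
python3 t.py .112; python3 - <<'E'
from plate import *
P=np.load('plate.npz'); n0,r0=P['n'],P['ring']
s=load('wrist'); W=cloud(s)
n,c,_=fit(s,[[206,150],[328,150],[328,180],[280,215],[245,250],[208,250]],dict(square=(228,190,15)))
rz=c[2]-((r0-c)[:2]@n[:2])/n[2]; print('close view: plate z at ring xy',rz)
print('wrist worktop',np.nanmedian(W[60:110,230:400,2]),np.nanmedian(W[180:250,360:420,2]))
q=load('scene'); V=cloud(q)
for n_,X in(('scene',V),('side',cloud(load('side'))),('wrist',W)):
    k=(abs(X[...,0]-.52)<.12)&(abs(X[...,1]-.17)<.15)&(abs(X[...,2])<.008); print(n_,k.sum(),np.median(X[k],0).round(4))
    r=X-r0; d=r@n0; k=(abs(d)<.007)&(np.linalg.norm(r,axis=-1)<.04); print('  plate offset from wrist fit',k.sum(),np.median(d[k]) if k.any() else None)
s=load('wrist');M=cv2.resize(s['im'][150:250,240:370],None,fx=5,fy=5,interpolation=cv2.INTER_CUBIC)
E
```

```text
shift [ 0.012  0.035 -0.   ] turn [-0.016 -0.031  0.012]
9.775 F [-0.17 -0.14 -1.14] Fn -1.09 height nose free 0.0258 [-0.17  0.21 -0.44  2.05  0.32  0.78 -2.55]
n [-0.1844  0.0329  0.9823] slope 10.796086317943612 yaw -10.127053867477143
square 164 [227.6 190. ] [227.8 189.7] [25.1 26. ] [0.5239 0.2439 0.0655] ext [0.0234 0.024  0.004 ]
close view: plate z at ring xy 0.06513551134881618
wrist worktop -0.0010285144701574767 -0.001237922641125988
scene 2900 [0.4661 0.2149 0.0012]
  plate offset from wrist fit 440 0.0024466631914551416
side 1701 [ 0.5335  0.1291 -0.0018]
  plate offset from wrist fit 143 -0.0012870190545330596
wrist 36011 [ 0.5679  0.1123 -0.0011]
  plate offset from wrist fit 4546 -1.543243688798532e-05
```

Worktop-corrected, both cameras put the plate about 1.1 mm above my fit (scene +1.2, wrist +1.1). So contact should come at h≈0.0878 and half-way at h≈0.0818. Approach to just above.

Request:
play_rows:
  deltas:
    - [1, 0.25, 0.03, 0, 0, 0, 0]
    - [1, 0.25, 0, 0, 0, 0, 0]
    - [1, 0, 0, 0, 0, 0, 0]
    - [1, 0, 0, 0, 0, 0, 0]

```text
time: 10.28
tool_pos: [0.4951, 0.1807, 0.1545]
tcp_rot: [0.768, -0.067, -0.634, -0.056]
ft_force: [0.2, -0.6, -0.5]
gripper_width: 0.0278
```

```bash
python3 t.py .0818; python3 - <<'E'
from h import *
P=np.load('plate.npz');f=[];h=[]
for i in range(6):
    if i%2: grab('side')
    else: grab('wrist')
    o=ctrl.observe(); f.append(o['ft_force']@P['n']); h.append((o['tool_pos']-P['ring'])@P['n'])
print(np.round(f,2),np.mean(f),np.round(h,4))
s=load('side'); u,v=proj(s,P['ring'])[0].astype(int); a=s['im'][v-50:v+25,u-50:u+50]; a=cv2.resize(a,(700,525),interpolation=cv2.INTER_CUBIC)
cv2.imwrite('pics/g.png',a[:,:,::-1])
E
```

```text
shift [ 0.219 -0.008 -0.003] turn [-0.019 -0.022  0.004]
10.275 F [ 0.22 -0.59 -0.48] Fn -0.53 height nose free 0.0039 [-0.18  0.24 -0.43  2.07  0.35  0.74 -2.58]
[-1.63 -0.96 -1.34 -1.64 -1.31 -1.28] -1.3599093537708615 [0.0906 0.0908 0.0909 0.091  0.091  0.091 ]
```

View pics/g.png

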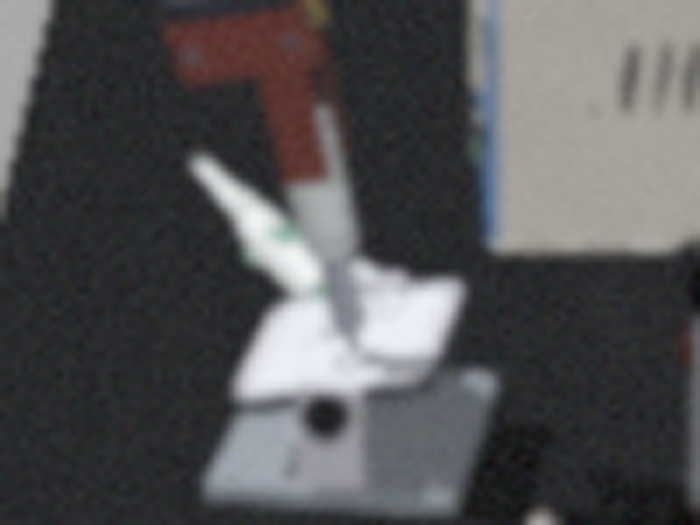

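Side crop: the sleeve is over the ring area, nose just above the plate, probe roughly square to it. Baseline normal force is -1.36 N. Press down in two steps.

Request:
play_rows:
  deltas:
    - [1, 0.06, 0, 0, 0, 0, 0]
    - [1, 0.06, 0, 0, 0, 0, 0]
    - [1, 0, 0, 0, 0, 0, 0]
    - [1, 0, 0, 0, 0, 0, 0]

```text
time: 11.08
tool_pos: [0.4964, 0.1808, 0.1503]
tcp_rot: [0.769, -0.067, -0.633, -0.056]
ft_force: [-0.3, 0.6, -0.5]
gripper_width: 0.028
```

```bash
cat > f.py <<'E'
from h import *
P=np.load('plate.npz');f=[];h=[]
for i in range(6):
    grab(('wrist','side','scene')[i%3]); o=ctrl.observe(); f.append(o['ft_force']@P['n']); h.append((o['tool_pos']-P['ring'])@P['n'])
print(np.round(f,2),np.mean(f).round(2),np.round(h,4))
E
python3 f.py; python3 t.py .0818
```

```text
[-0.45  0.79 -0.41 -0.28  0.45 -0.35] -0.04 [0.0862 0.0862 0.0863 0.0862 0.0862 0.0862]
shift [ 0.111 -0.     0.009] turn [-0.02  -0.038  0.012]
11.375 F [-0.76  0.1  -0.51] Fn -0.35 height nose free -0.0005 [-0.18  0.25 -0.42  2.07  0.35  0.73 -2.58]
```

Contact force is +1.3 N against 1.1 N expected, so the estimate holds. Press the rest.

Request:
play_rows:
  deltas:
    - [1, 0.06, 0, 0, 0, 0, 0]
    - [1, 0.05, 0, 0, 0, 0, 0]
    - [1, 0, 0, 0, 0, 0, 0]
    - [1, 0, 0, 0, 0, 0, 0]

```text
time: 11.88
tool_pos: [0.4974, 0.1807, 0.1459]
tcp_rot: [0.769, -0.067, -0.633, -0.056]
ft_force: [-1.4, -0.6, 1.7]
gripper_width: 0.0275
```

```bash
python3 f.py; python3 t.py .0818
```

```text
[0.75 1.73 0.82 1.59 0.02 1.09] 1.0 [0.0817 0.0817 0.0817 0.0817 0.0817 0.0817]
shift [-0.001  0.003  0.011] turn [-0.02  -0.042  0.014]
12.175 F [-0.88 -0.42  0.96] Fn 1.09 height nose free -0.005 [-0.18  0.26 -0.42  2.07  0.36  0.72 -2.59]
```

Net normal force is 2.36 N, which means the nose is in about 5.9 mm. One last visual check.

```bash
python3 - <<'E'
from h import *
s=load('wrist'); P=np.load('plate.npz'); print('ring px',proj(s,P['ring']))
a=cv2.resize(s['im'][140:320,220:400],(540,540),interpolation=cv2.INTER_CUBIC)
t=load('side'); u,v=proj(t,P['ring'])[0].astype(int); b=cv2.resize(t['im'][v-30:v+15,u-11:u+11],(260,540),interpolation=cv2.INTER_CUBIC)
cv2.imwrite('pics/k.png',np.hstack([a,b])[:,:,::-1])
W=cloud(s); o=ctrl.observe(); Rc=R.from_quat(o['tcp_rot']); T=Rc.inv().apply(W.reshape(-1,3)-o['tool_pos']).reshape(W.shape)
M=(abs(T[...,1])<.013)&(abs(T[...,2])<.02)
for a,b2 in((0,.02),(.03,.05),(.05,.07)):
    t=T[M&(T[...,0]>a)&(T[...,0]<b2)]; print(a,len(t),t[:,1].min().round(4),t[:,1].max().round(4),np.percentile(t[:,2],3).round(4))
print('tilt err deg',np.degrees(np.arccos(-Rc.as_matrix()[:,0]@P['n'])))
E
```

```text
ring px [[307.35714114 202.37293848]]
0 511 -0.0129 0.0128 -0.0114
0.03 53 -0.0078 0.0061 -0.0062
0.05 173 -0.0095 0.0077 -0.0061
tilt err deg 0.2199811750145969
```

View pics/k.png

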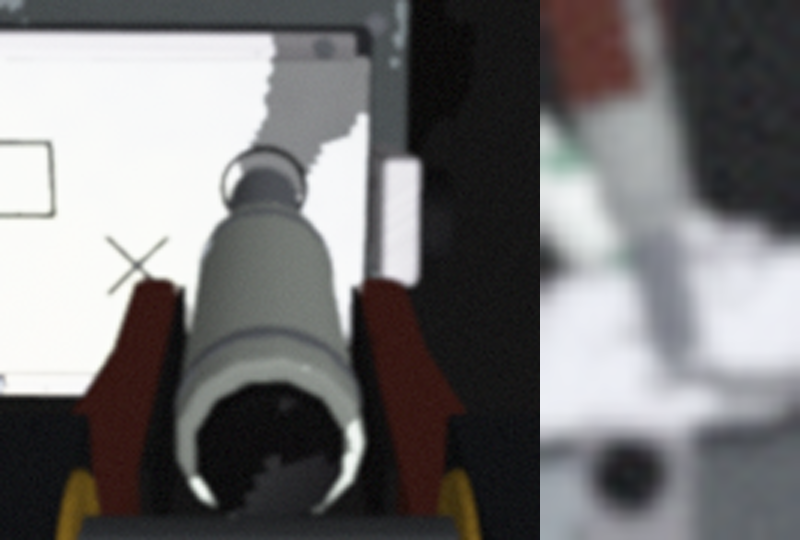

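```bash
python3 - <<'E'
from h import *
s=load('wrist'); P=np.load('plate.npz'); n=P['n']; o=ctrl.observe(); M=R.from_quat(o['tcp_rot']).as_matrix()
a=np.linspace(0,2*np.pi,60); circ=lambda c,r:proj(s,c+r*(np.cos(a)[:,None]*M[:,1]+np.sin(a)[:,None]*M[:,2]))
q=circ(P['ring']+.0011*n,.0105); print('ring crop',(q.min(0)-[220,140])*3,(q.max(0)-[220,140])*3)
for dz in(-.002,0,.002,.004):
    ax=o['tool_pos']-.001*M[:,1]+dz*M[:,2]; q=circ(ax+.0727*M[:,0],.009); k=circ(ax-.0523*M[:,0],.011)
    print(dz,'sleeve top/left/right',((q.min(0)-[220,140])*3).round(1),((q.max(0)[0]-220)*3).round(1),'cap',((k.min(0)-[220,140])*3).round(),((k.max(0)-[220,140])*3).round())
E
```

```text
ring crop [222.14310447 149.72095161] [301.97898045 226.08882926]
-0.002 sleeve top/left/right [225.6 145.3] 296.4 cap [175. 365.] [335. 506.]
0 sleeve top/left/right [225.7 153. ] 296.3 cap [175. 379.] [335. 519.]
0.002 sleeve top/left/right [225.8 160.6] 296.3 cap [176. 392.] [334. 531.]
0.004 sleeve top/left/right [225.9 168.3] 296.2 cap [176. 405.] [334. 542.]
```

The sleeve's edge suggests the probe could be a degree or so out in the grip. I'll fit its axis from the depth points, using the known radii.

```bash
python3 - <<'E'
from h import *
from scipy.optimize import least_squares
s=load('wrist'); P=np.load('plate.npz'); o=ctrl.observe(); Rc=R.from_quat(o['tcp_rot'])
W=cloud(s); T=Rc.inv().apply(W.reshape(-1,3)-o['tool_pos']).reshape(W.shape)
x,y,z=np.moveaxis(T,-1,0); g=cv2.cvtColor(s['im'],cv2.COLOR_RGB2GRAY)
B=(x>-.040)&(x<.024)&(abs(y)<.009)&(z<0)&(z>-.025); S=(x>.034)&(x<.069)&(abs(y)<.008)&(z<0)&(z>-.02)
print(B.sum(),S.sum())
q=np.r_[T[B],T[S]]; r=np.r_[np.full(B.sum(),.014),np.full(S.sum(),.009)]
w=np.r_[np.full(B.sum(),1/B.sum()**.5),np.full(S.sum(),1/S.sum()**.5)]
def res(p): return (np.hypot(q[:,1]-p[0]-p[1]*q[:,0],q[:,2]-p[2]-p[3]*q[:,0])-r)*w*1e3
f=least_squares(res,np.zeros(4),loss='soft_l1'); p=f.x
print('y0,z0 mm',p[[0,2]]*1e3,'slopes deg',np.degrees(p[[1,3]]),'resid mm',[np.abs(res(p)/w).mean()])
for nm,m in(('barrel up',B&(x<-.01)),('barrel lo',B&(x>=-.01)),('sleeve',S)):
    c=m&(abs(y)<.003); print(nm,c.sum(),np.median(x[c]),np.median(z[c]), 'y range',[ (lambda t:(t.min(),t.max()))(y[m])])
# image-silhouette centreline of the sleeve / barrel
for row in range(196,285,6): 
    print(row,g[row,280:340:1][::2].tolist()) if row in(202,220,244) else 0
E
```

```text
1514 204
y0,z0 mm [0.01135794 2.81168765] slopes deg [-0.90138947  0.25875714] resid mm [np.float64(0.22542895074279787)]
barrel up 312 -0.02722566591257799 -0.011184672276327372 y range [(np.float64(-0.008982982516694065), np.float64(0.008992334842954555))]
barrel lo 209 0.005075061667179543 -0.01104903154144065 y range [(np.float64(-0.008969522525206046), np.float64(0.008993930867954643))]
sleeve 89 0.054415151363549775 -0.005811785256162643 y range [(np.float64(-0.007967890591409014), np.float64(0.007294130199824699))]
202 [250, 250, 250, 250, 250, 250, 239, 160, 235, 124, 59, 64, 68, 74, 79, 80, 80, 83, 88, 116, 113, 172, 246, 248, 248, 248, 248, 248, 247, 248]
220 [250, 250, 250, 249, 221, 121, 82, 85, 92, 96, 100, 105, 104, 111, 108, 114, 114, 118, 119, 118, 119, 120, 119, 110, 201, 247, 248, 247, 247, 247]
244 [24, 150, 139, 81, 83, 84, 90, 94, 99, 101, 104, 105, 107, 111, 109, 116, 115, 115, 118, 121, 120, 119, 120, 119, 121, 119, 150, 238, 169, 24]
```

The fitted axis is within 1° of square, and the nose is about 1–2 mm from the ring's centre. Hand in.

```bash
python3 -c "
from h import *
o=ctrl.observe(); print(o['time'],o['tool_pos'],o['dq'].round(4),o['gripper_width']); print(ctrl.close_job())"
```

```text
12.175 [0.49737885 0.18077896 0.1459283 ] [ 0.0004 -0.0001  0.001  -0.0006  0.0001 -0.0004  0.0011] 0.027777314062740727
the job is handed in; nothing more can be done
None
```

I lifted the white probe out of its stand and pressed its nose down inside the ring on the larger stage's plate. I handed the job in at 12.2 s with the gripper still holding the probe there, arm at rest.

**Last checks:**
- **Press depth:** the normal force rose by 2.36 N over the free baseline. By the spring figures that is about 5.9 mm of travel, and the measured tool height agreed at about 6.1 mm. Single force readings scatter by about 0.8 N; these are averages of six. The normal force stayed well under 10 N in every reading I took.
- **Position:** the nose is about 1–2 mm from the ring's centre, well inside the ring.
- **Squareness:** the tool is 0.2° from the plate's normal.

**Where checks disagreed:**
- **Probe axis:** a depth fit put it 0.3° (pitch) and 0.9° (sideways) off the tool. I took the sideways part as camera calibration, since the flat jaws hold that direction.
- **Sleeve edge:** a by-eye reading in the wrist picture suggested about 4 mm sideways offset from the tool and nearly 2° of tilt. The depth fit, which I trusted, gave about 3 mm and 0.3°. At 4 mm the nose would still be about 2 mm from centre.
- **Plate height:** the raw plate heights from the two cameras differed by 2.4 mm. They agreed to 0.1 mm once corrected against the worktop.

I took no final check picture of the rest of the scene; no contact with the bystanders or the look-alikes was planned or showed up in the force readings.

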